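# Close the four keepsake boxes with their own lids

## Task

Before the next sanding job, close the four open wooden boxes on the bench: put on each the lid of its own wood and shape (pale pine or dark walnut, square or oblong), lined up with the box and fully down on its rim, the box still standing on the bench. Set the lids down rather than dropping them, and leave the glue bottle and the cork sanding block where they are.

Things in the scene. Friction and masses are not known exactly. Their poses are not given: they have to be found in the camera images.
- lid_pine_square: loose square lid of pale pine, about 120 g, lying brass knob up. Top board 90 x 90 x 8 mm on a locating panel 60 x 60 x 6 mm. Origin: centre of the panel's underside; top board from z = 6 to 14 mm. Knob on the centre axis: neck 14 mm across, head a disc 28 mm across, z = 28 to 43 mm. z up, x along one side.
- lid_pine_oblong: loose oblong lid of pale pine, about 120 g, lying brass knob up. Top board 118 x 72 x 8 mm on a locating panel 88 x 42 x 6 mm. Origin: centre of the panel's underside; top board from z = 6 to 14 mm. Knob on the centre axis: neck 14 mm across, head a disc 28 mm across, z = 28 to 43 mm. z up, x along the long side.
- lid_walnut_square: loose square lid of dark walnut, about 120 g, lying brass knob up. Top board 90 x 90 x 8 mm on a locating panel 60 x 60 x 6 mm. Origin: centre of the panel's underside; top board from z = 6 to 14 mm. Knob on the centre axis: neck 14 mm across, head a disc 28 mm across, z = 28 to 43 mm. z up, x along one side.
- lid_walnut_oblong: loose oblong lid of dark walnut, about 120 g, lying brass knob up. Top board 118 x 72 x 8 mm on a locating panel 88 x 42 x 6 mm. Origin: centre of the panel's underside; top board from z = 6 to 14 mm. Knob on the centre axis: neck 14 mm across, head a disc 28 mm across, z = 28 to 43 mm. z up, x along the long side.
- box_pine_square: loose open square box of pale pine, grey felt inside, about 250 g. Outside 84 x 84 x 50 mm high, walls 6 mm, mouth 72 x 72 mm. Origin: centre of its underside; z up, x along one side. Takes the pale pine square lid: its panel enters with 6 mm of play all round, its top board rests on the rim, lid origin 44 mm above the box's.
- box_pine_oblong: loose open oblong box of pale pine, grey felt inside, about 250 g. Outside 112 x 66 x 50 mm high, walls 6 mm, mouth 100 x 54 mm. Origin: centre of its underside; z up, x along the long side. Takes the pale pine oblong lid: its panel enters with 6 mm of play all round, its top board rests on the rim, lid origin 44 mm above the box's.
- box_walnut_square: loose open square box of dark walnut, grey felt inside, about 250 g. Outside 84 x 84 x 50 mm high, walls 6 mm, mouth 72 x 72 mm. Origin: centre of its underside; z up, x along one side. Takes the dark walnut square lid: its panel enters with 6 mm of play all round, its top board rests on the rim, lid origin 44 mm above the box's.
- box_walnut_oblong: loose open oblong box of dark walnut, grey felt inside, about 250 g. Outside 112 x 66 x 50 mm high, walls 6 mm, mouth 100 x 54 mm. Origin: centre of its underside; z up, x along the long side. Takes the dark walnut oblong lid: its panel enters with 6 mm of play all round, its top board rests on the rim, lid origin 44 mm above the box's.
- glue_bottle: bystander: white glue bottle with a red nozzle, 58 mm across, 138 mm tall, standing among the boxes. Origin: centre of its underside, z up.
- sanding_block: bystander: cork sanding block 70 x 40 x 30 mm lying among the boxes. Origin: centre of its underside, z up.
Not all that is in view belongs to the job. Leave any pink or turquoise look-alike of the lid_walnut_square alone.

How it is judged:
By the outcome, as a careful person would: the job done as asked, in the order asked, and still so for the second after the job is handed in, with the robot touching nothing.
It also fails if it takes over 128 s, if anything falls off the work surface, if the arm or the gripper's body presses on something with over 40 N, if the wrist force passes 120 N, or if a joint passes its speed limit or range.

## Robot

A 6-joint arm with a two-finger parallel gripper is mounted at the origin on the work surface. World frame = base frame: x ahead of the robot, y to its left, z up, the work surface at z = 0. Lengths are in m, angles in degrees, forces in N, time in s.
With the tool pointing down it reaches from about 0.325 to 0.9 m from the base axis. Payload 6.1 kg.
Tool frame: the origin (TCP) lies midway between the tips of the shut fingers; the grasp point (between the pads) lies 19 mm behind it; z points along the fingers, y is the line along which they close (so a half turn about z gives the same grasp; the last joint's range is limited). The gripper opens to 87 mm and grips with 3 to 60 N. Pads are 19 mm wide; open, the fingers measure 117 mm over their backs; the gripper's body (75 mm by 190 mm) begins 51 mm behind the grasp point.
Start: joints at [-77.985, 12.628, 87.462, -0, 79.91, -7.225], TCP at [0.206, -0.59, 0.223] pointing down, gripper open.
Joint ranges: [-170.65, 170.65], [-52.31, 119.04], [5.05, 147.46], [-71.25, 251.25], [11.57, 151.72], [-153.62, 153.62]. Speed limits (degrees/s): [147.25, 147.25, 172.46, 180, 180, 180].

## Interface

Orientations are given as a 3x3 rotation matrix whose columns are the frame's x, y, z axes.
In Python, from bench import r, optics gives the robot as it stands.
- The arm moves only by the tool servo_tool, never from a script. Its argument "deltas" is one flat list of numbers, 6 for each row, row after row: the shift along the tool's x, y, z in m, then the turn, a rotation vector about the tool's x, y, z in degrees. In form: [dx, dy, dz, wx, wy, wz, dx, dy, dz, wx, wy, wz, ...]. A call has exactly 5 rows; each row is the pose to reach, as a shift and turn from the pose commanded when the call began, along the tool's axes at that moment; what a row does not reach only later rows make up. A row lasts 1/8 s, in which the tool goes at most 62.5 mm and 10.7 degrees, less where a joint would pass 70% of its speed; a pose out of reach is approached as far as the arm can. A call with a gripper value outside its range is refused whole. "claw" is the opening, from 0 (shut) to 1 (fully open), set as the call begins (left out, the last holds). The fingers move at their own pace and stop on an object; "grip_force" is the grip in N (left out, the last holds). Time passes only in rows, so rows that repeat a pose let the fingers close, or fill a call up. It gives the time, the measured TCP pose, the force, the opening and the grip force at its end, in the units of the state.
- r.get_state(): the state, without advancing time (a new reading comes with each control period).
- optics.capture(name): name is "scene" or "top" or "wrist"; returns (picture, depth): 400x640x3 uint8, blue, green, red; 400x640 float32, m along the optical axis (not along the pixel's ray), 0 where there is no reading.
- optics.get_calibration(name): a dict with "K" (3x3 intrinsics, pixels), "origin" and "rotation" of the camera in the world; the wrist camera has in their place "T_tool_cam" (4x4, takes a point from camera to tool coordinates, whose origin is the TCP and whose axes are the flange's). Camera axes: x right, y down, z forward; pixel columns grow to the right and rows downward; lengths in m; the calibration is good to about 2 mm. A picture is of the moment at which its call begins: read the wrist's pose just before it. get_calibration takes no time and is no camera call.
- r.finish_job(): hands the job in; it is judged then, once.
Trained networks look in the newest picture that a camera, given by its name, has taken for a name from the list of things; names that differ only in an ending like _2 or _b are one class to them, and where a whole thing is asked for, a point or a joint stands for the part that bears it (a point fixed in the world has none). Each returns a list of dicts, best first, with "score" (0 to 1); they miss things now and then, are a little off and sometimes report something else, mostly with a low value. They report only what shows in the picture. A call takes as long as a camera call. They do not tell look-alikes from the thing itself.
- optics.find_in(thing, camera): "at" ([column, row] in pixels, amid what is visible of it).
- optics.pinpoint(thing, camera): "at" ([column, row] in pixels: a listed point, or the origin of a listed thing).
The state is a dict: "t": time; "q": joint angles; "qvel": joint speeds; "effort": joint torques, N m; "position": TCP position; "tool_rot": TCP orientation; "contact_force": force on the tool from outside, world axes, zero at the start; "wrist_torque": the same for the moment, N m; "width": finger opening in m; "grasp_force": force on a finger pad.
Only numpy, scipy, OpenCV 4.12 (cv2) and the standard library are available. Lean on these libraries where they do the work, as an engineer would, in place of code of your own. Each camera call takes 0.05 s, during which the arm holds its last target. There are 200 camera calls.

## Working session

There is one attempt and no reset: what is moved stays moved. The work goes in short steps, Python scripts to look and compute and a tool call to move; the robot and the scene stay as the last step left them, time stands still between calls to the robot, and variables do not carry over. Pictures are saved under pics/ and viewed, at most 14 in all, crops included, and the job is handed in when it is done.

Besides the shell and the picture viewer there is one more tool, called by a JSON object that holds its "fn" and its "kwargs". servo_tool: Moves the arm, as the interface text tells. Its arguments: {"type":"object","properties":{"deltas":{"type":"array","items":{"type":"number"}},"claw":{"type":"number"},"grip_force":{"type":"number"}},"required":["deltas"]}

```bash
ls; mkdir -p pics; python3 - <<'E'
from bench import r, optics
import cv2,numpy as np
for n in("top","scene"):
    p,d=optics.capture(n); cv2.imwrite(f"pics/{n}0.png",p); np.save(f"{n}_d.npy",d); np.save(f"{n}_p.npy",p)
    c=optics.get_calibration(n); print(n,c)
s=r.get_state(); print(s)
print(optics.get_calibration("wrist"))
E
```

```text
pics
top {'K': array([[450.05037354,   0.        , 327.05235098],
       [  0.        , 450.05037354, 203.07283946],
       [  0.        ,   0.        ,   1.        ]]), 'origin': array([0.42852559, 0.14810107, 1.34922262]), 'rotation': array([[-0.00854167, -0.9979569 ,  0.06331721],
       [-0.99993492,  0.00804544, -0.00808815],
       [ 0.00756221, -0.06338218, -0.99796068]])}
scene {'K': array([[395.02753649,   0.        , 314.21822501],
       [  0.        , 395.02753649, 194.00286096],
       [  0.        ,   0.        ,   1.        ]]), 'origin': array([1.16221907, 0.83040223, 0.68416964]), 'rotation': array([[-0.72657894,  0.37656555, -0.57470116],
       [ 0.68670922,  0.42558138, -0.58933093],
       [ 0.02266039, -0.82284803, -0.5678095 ]])}
{'t': 0.1, 'q': array([-7.79840364e+01,  1.26708811e+01,  8.75188460e+01, -7.16296391e-04,
        7.99113818e+01, -7.22466605e+00]), 'qvel': array([ 0.04679745, -0.02037865, -0.18018683,  0.01505591,  0.07542414,
        0.00413019]), 'effort': array([ 1.51870558e-03, -4.95945311e+01, -3.88519406e+01,  7.01382780e-02,
        5.144666
[... 273 characters left out ...]
-01]]), 'contact_force': array([1.23974123, 0.99096786, 0.33560924]), 'wrist_torque': array([-0.00142465,  0.05774103, -0.0005034 ]), 'grasp_force': 0.0, 'width': 0.08667488943760253}
{'K': array([[342.6155671 ,   0.        , 320.24883092],
       [  0.        , 342.6155671 , 199.25457836],
       [  0.        ,   0.        ,   1.        ]]), 'T_tool_cam': array([[-2.54756986e-04, -9.64215006e-01, -2.65121401e-01,
         7.33407933e-02],
       [ 9.99998912e-01,  1.39514353e-04, -1.46830297e-03,
         1.21799190e-04],
       [ 1.45274800e-03, -2.65121487e-01,  9.64213922e-01,
        -1.62192632e-01],
       [ 0.00000000e+00,  0.00000000e+00,  0.00000000e+00,
         1.00000000e+00]])}
```

View pics/top0.png

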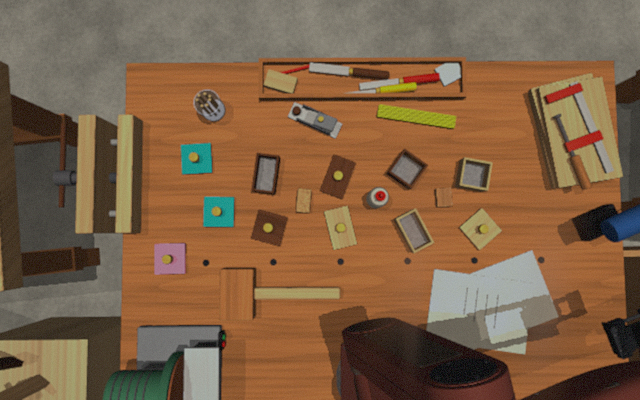

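View pics/scene0.png

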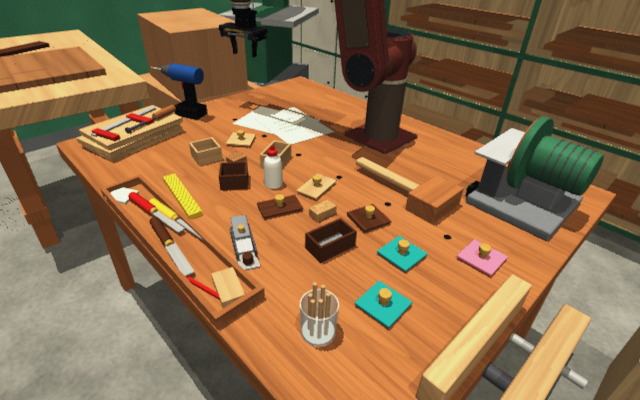

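The top view shows these candidates:
- **Lids:** walnut square (269,228), walnut oblong (338,176), pine oblong (340,227), pine square (481,229).
- **Boxes:** walnut oblong (266,174), walnut square (406,169), pine square (474,174), pine oblong (412,230).
- **Look-alikes to leave:** turquoise (196,158) and (218,211), pink (169,258).
- **Bystanders:** bottle (378,198), and blocks (304,200) and (443,197).

Next I'll measure them from depth.

```bash
cat > h.py <<'E'
import numpy as np, cv2
def cloud(d,K,o,R):
    v,u=np.mgrid[:d.shape[0],:d.shape[1]]
    c=np.stack([(u-K[0,2])/K[0,0]*d,(v-K[1,2])/K[1,1]*d,d],-1)
    P=c@R.T+o; P[d==0]=np.nan; return P
def hull_angle(P,lo,hi,seed,rad):
    """min-area rectangle of points with lo<z<hi near seed (world xy)"""
    m=(P[...,2]>lo)&(P[...,2]<hi)&(np.hypot(P[...,0]-seed[0],P[...,1]-seed[1])<rad)
    m=m.astype(np.uint8); n,l,st,ce=cv2.connectedComponentsWithStats(m)
    if n<2: return None
    k=1+np.argmax(st[1:,4]); q=P[l==k]
    (c,s,a)=cv2.minAreaRect((q[:,:2]*1000).astype(np.float32))
    if s[0]<s[1]: s=s[::-1]; a+=90
    return np.round(c,1),np.round(s,1),round((a+90)%180-90,1),len(q),round(float(np.median(q[:,2]))*1000,1)
E
python3 - <<'E'
from h import *
from bench import optics
d=np.load("top_d.npy");c=optics.get_calibration("top");P=cloud(d,c["K"],c["origin"],c["rotation"])
print("bench z",np.nanmedian(P[240:280,380:430,2]))
px=dict(lWS=(269,228),lWO=(338,176),lPO=(340,227),lPS=(481,229),bWO=(266,174),bWS=(406,169),bPS=(474,174),bPO=(412,230),glue=(378,198),b1=(304,200),b2=(443,197))
for n,(u,v) in px.items():
    s=P[v-3:v+4,u-3:u+4].reshape(-1,3); s=np.nanmedian(s,0)
    lo,hi=(.006,.022) if n[0]=='l' else (.035,.065)
    if n in('b1','b2'): lo,hi=.01,.06
    if n=='glue': lo,hi=.02,.2
    print(n,np.round(s*1000),hull_angle(P,lo,hi,s,.075))
    if n[0]=='l': print('   knob',hull_angle(P,.035,.06,s,.04))
E
```

```text
bench z 0.0006523445536050776
lWS [440. 306.  44.] (array([443.5, 310. ]), array([93.5, 93. ]), -15.3, 852, 14.2)
   knob (array([441.9, 309.1]), array([26.2, 23.3]), -1.2, 74, 43.4)
lWO [590. 105.  43.] (array([594.6, 103.2]), array([122.9,  72. ]), -21.0, 870, 14.2)
   knob (array([591.9, 104.9]), array([26.5, 23.4]), -0.8, 72, 43.4)
lPO [442. 101.  43.] (array([441. ,  99.8]), array([120.3,  75.1]), 13.5, 887, 14.3)
   knob (array([440.2,  97.7]), array([26.1, 23.3]), -0.3, 72, 43.0)
lPS [ 432. -311.   42.] (array([ 432. , -319.1]), array([91.1, 91.1]), -49.5, 845, 14.1)
   knob (array([ 432.3, -317.8]), array([25.6, 23.2]), 89.5, 72, 42.9)
bWO [602. 319.   8.] (array([600.3, 315.9]), array([112.5,  66.4]), -7.7, 307, 49.6)
bWS [ 614. -101.    7.] (array([610.3, -99.7]), array([85.4, 83.8]), -36.1, 293, 49.7)
bPS [ 598. -306.    7.] (array([ 592.7, -296.9]), array([86. , 85.1]), 78.9, 353, 48.7)
bPO [ 431. -115.    7.] (array([ 429.2, -115.3]), array([112.2,  67.5]), 27.5, 324, 49.5)
glue [519.  -1. 122.] (array([524.4,  -8.6]), array([56.3, 54.9]), 41.1, 358, 95.3)
b1 [522. 205.  30.] (array([520.3, 206. ]), array([70. , 39.9]), -5.7, 329, 29.7)
b2 [ 528. -208.   18.] (array([ 527.4, -210.4]), array([54.9, 47.4]), 4.0, 292, 18.2)
```

```bash
cat >> h.py <<'E'
from scipy.spatial.transform import Rotation as Ro
def to(s,xyz,yaw):
    """shift (m) and rotvec (deg) in tool axes to reach xyz (mm), yaw of tool x, tool down"""
    R=s["tool_rot"]; c,n=np.cos(np.radians(yaw)),np.sin(np.radians(yaw))
    Rt=np.array([[c,n,0],[n,-c,0],[0,0,-1]])
    sh=R.T@(np.array(xyz)/1000-s["position"]); w=Ro.from_matrix(R.T@Rt).as_rotvec(degrees=True)
    return np.round(sh,4),np.round(w,2)
def st(s):
    R=s["tool_rot"]; print("t",round(s["t"],2),"pos",np.round(s["position"]*1000,1),"yaw",round(float(np.degrees(np.arctan2(R[1,0],R[0,0]))),2),"tilt",np.round(R[:2,2],4),"w",round(s["width"]*1000,1),"F",np.round(s["contact_force"],1),"g",round(s["grasp_force"],1))
def wcloud(d,s,c):
    T=np.eye(4);T[:3,:3]=s["tool_rot"];T[:3,3]=s["position"];M=T@c["T_tool_cam"]
    return cloud(d,c["K"],M[:3,3],M[:3,:3])
E
python3 - <<'E'
from h import *
from bench import r
s=r.get_state(); st(s); print(to(s,(510,-310,220),0))
E
```

```text
t 0.1 pos [ 205.8 -589.5  221.5] yaw 19.24 tilt [-0.0004  0.0017] w 86.7 F [1.2 1.  0.3] g 0.0
(array([ 0.3793, -0.1637,  0.0019]), array([-0.1 ,  0.  , 19.24]))
```

{"fn": "servo_tool", "kwargs": {"deltas": [0.04,-0.017,0,0,0,2,0.09,-0.04,0,0,0,6,0.145,-0.063,0,0,0,10,0.2,-0.086,0,0,0,15,0.24,-0.103,0,0,0,19.2], "claw": 0.6}}

```text
t: 0.72
position: [0.4, -0.4116, 0.2221]
tool_rot: [[1.0, -0.001, -0.0], [-0.001, -1.0, 0.001], [-0.0, -0.001, -1.0]]
contact_force: [0.2, -0.7, -0.4]
width: 0.0537
grasp_force: 0.0
```

```bash
python3 - <<'E'
from h import *
from bench import r
s=r.get_state(); st(s); print(to(s,(510,-310,220),0))
E
```

```text
t 0.72 pos [ 400.  -411.6  222.1] yaw -0.04 tilt [-0.0002  0.0008] w 53.7 F [ 0.2 -0.7 -0.4] g 0.0
(array([ 0.1099, -0.1017,  0.0022]), array([-0.05,  0.01, -0.04]))
```

{"fn": "servo_tool", "kwargs": {"deltas": [0.04,-0.037,0,0,0,0,0.08,-0.074,0,0,0,0,0.11,-0.102,0.002,0,0,0,0.11,-0.102,0.002,0,0,0,0.11,-0.102,0.002,0,0,0]}}

```text
t: 1.35
position: [0.5081, -0.3117, 0.2201]
tool_rot: [[1.0, 0.001, -0.001], [0.001, -1.0, 0.0], [-0.001, -0.0, -1.0]]
contact_force: [-0.9, -0.5, 0.2]
width: 0.0521
grasp_force: 0.0
```

```bash
cat > m.py <<'E'
from h import *
from bench import r,optics
import sys
s=r.get_state(); st(s); p,d=optics.capture("wrist"); cv2.imwrite(f"pics/{sys.argv[1]}.png",p)
P=wcloud(d,s,optics.get_calibration("wrist")); np.save(sys.argv[1]+".npy",P)
px=dict(lWS=(442,309),lWO=(592,105),lPO=(440,98),lPS=(432,-318),bWO=(600,316),bWS=(610,-100),bPS=(593,-297),bPO=(429,-115),glue=(520,0))
for n in sys.argv[2:]:
    c=np.array(px[n])/1000
    lo,hi=(.008,.02) if n[0]=='l' else (.04,.06)
    print(n,hull_angle(P,lo,hi,c,.08), hull_angle(P,.037,.05,c,.03) if n[0]=='l' else '')
E
python3 m.py w1 lPS bPS bWS bPO
```

```text
t 1.35 pos [ 508.1 -311.7  220.1] yaw 0.07 tilt [-0.0011  0.0002] w 52.1 F [-0.9 -0.5  0.2] g 0.0
lPS (array([ 434.4, -317. ]), array([90.1, 90. ]), 39.8, 4684, 14.1) (array([ 434.9, -317.3]), array([27.4, 26.1]), 59.7, 503, 42.9)
bPS (array([ 594.7, -295.1]), array([84.3, 84.2]), -10.9, 2678, 50.0) 
bWS (array([612.1, -97.6]), array([86.2, 84.8]), 54.1, 4024, 49.7) 
bPO (array([ 455.5, -101.2]), array([67.8, 56.8]), -62.9, 1238, 49.9)
```

View pics/w1.png

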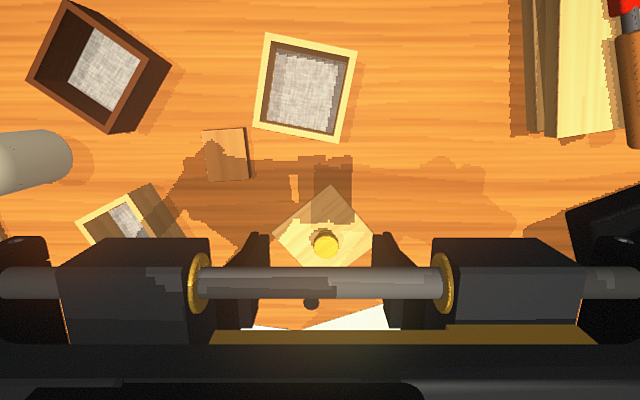

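The wrist view shows the pine square lid with its brass knob at (327,243) and its box at (307,88). Their sizes measure 90 x 90 and 84 x 84 mm, as given. I'll go to that lid first.

{"fn": "servo_tool", "kwargs": {"deltas": [-0.03,0.002,0.03,0,0,0,-0.0736,0.0055,0.08,0,0,0,-0.0736,0.0055,0.13,0,0,0,-0.0736,0.0055,0.15,0,0,0,-0.0736,0.0055,0.15,0,0,0]}}

```text
t: 2.02
position: [0.4327, -0.317, 0.0687]
tool_rot: [[1.0, -0.002, -0.003], [-0.002, -1.0, 0.003], [-0.003, -0.003, -1.0]]
contact_force: [0.1, -0.2, 0.5]
width: 0.0522
grasp_force: 0.0
```

```bash
cat > g.py <<'E'
from h import *
from bench import r
import sys
s=r.get_state(); st(s); a=list(map(float,sys.argv[1:])); print(to(s,a[:3],a[3]), 'q6',round(s['q'][5],1))
E
python3 g.py 434.5 -317.2 18 0
```

```text
t 2.02 pos [ 432.7 -317.    68.7] yaw -0.09 tilt [-0.0032  0.0029] w 52.2 F [ 0.1 -0.2  0.5] g 0.0
(array([0.002 , 0.0003, 0.0507]), array([-0.16,  0.18, -0.09])) q6 45.4
```

{"fn": "servo_tool", "kwargs": {"deltas": [0.001,0,0.02,0,0,0,0.002,0,0.04,0,0,0,0.002,0,0.05,0,0,0,0.002,0,0.0505,0,0,0,0.002,0,0.0505,0,0,0]}}

```text
t: 2.65
position: [0.4375, -0.318, 0.0211]
tool_rot: [[1.0, 0.001, 0.001], [0.001, -1.0, -0.001], [0.001, 0.001, -1.0]]
contact_force: [0.9, -0.9, 0.5]
width: 0.0524
grasp_force: 0.0
```

{"fn": "servo_tool", "kwargs": {"deltas": [0,0,0,0,0,0,0,0,0,0,0,0,0,0,0,0,0,0,0,0,0,0,0,0,0,0,0,0,0,0], "claw": 0, "grip_force": 25}}

```text
t: 3.28
position: [0.437, -0.3173, 0.0202]
tool_rot: [[1.0, 0.001, 0.0], [0.001, -1.0, -0.0], [0.0, 0.0, -1.0]]
contact_force: [-0.4, 0.7, 1.5]
width: 0.0271
grasp_force: 25.0
```

```bash
python3 g.py 434.5 -317.2 18 0
```

```text
t 3.27 pos [ 437.  -317.3   20.2] yaw 0.04 tilt [ 0.0001 -0.0001] w 27.1 F [-0.4  0.7  1.5] g 25.0
(array([-0.0025, -0.0001,  0.0022]), array([ 0.01, -0.01,  0.04])) q6 45.6
```

{"fn": "servo_tool", "kwargs": {"deltas": [0,0,-0.015,0,0,0,0,0,-0.05,0,0,0,0,0,-0.09,0,0,-4,0.02,-0.003,-0.11,0,0,-12,0.05,-0.0075,-0.11,0,0,-20]}}

```text
t: 3.9
position: [0.4885, -0.3111, 0.1339]
tool_rot: [[0.938, 0.346, 0.004], [0.346, -0.938, -0.004], [0.003, 0.005, -1.0]]
contact_force: [-0.4, 0.3, -1.6]
width: 0.0271
grasp_force: 25.0
```

```bash
python3 g.py 596.6 -293.5 100 39.3
```

```text
t 3.9 pos [ 488.5 -311.1  133.9] yaw 20.24 tilt [ 0.004  -0.0036] w 27.1 F [-0.4  0.3 -1.6] g 25.0
(array([0.1074, 0.0207, 0.0342]), array([  0.3 ,  -0.1 , -19.06])) q6 29.5
```

{"fn": "servo_tool", "kwargs": {"deltas": [0.035,0.007,0,0,0,-7,0.075,0.014,0,0,0,-14,0.1075,0.0207,0.015,0.3,-0.1,-19.1,0.1075,0.0207,0.034,0.3,-0.1,-19.1,0.1075,0.0207,0.034,0.3,-0.1,-19.1]}}

```text
t: 4.53
position: [0.5928, -0.2912, 0.0935]
tool_rot: [[0.776, 0.631, -0.009], [0.631, -0.776, 0.006], [-0.003, -0.011, -1.0]]
contact_force: [-0.2, -0.1, -1.0]
width: 0.0271
grasp_force: 25.0
```

```bash
python3 g.py 596.6 -293.5 64.2 39.3; python3 - <<'E'
from h import *
from bench import r,optics
s=r.get_state();p,d=optics.capture("wrist"); cv2.imwrite("pics/w2.png",p)
P=wcloud(d,s,optics.get_calibration("wrist"))
print(hull_angle(P,.085,.1,s["position"][:2],.09)); print(hull_angle(P,.112,.13,s["position"][:2],.09))
E
```

```text
t 4.53 pos [ 592.8 -291.2   93.5] yaw 39.11 tilt [-0.0089  0.0064] w 27.1 F [-0.2 -0.1 -1. ] g 25.0
(array([0.0016, 0.0045, 0.0293]), array([-0.6 ,  0.16, -0.2 ])) q6 17.9
(array([ 594.9, -284. ]), array([85.4, 71.2]), -10.8, 12233, 87.2)
(array([ 594.5, -282.5]), array([38.9, 10.4]), -55.1, 1250, 116.1)
```

View pics/w2.png

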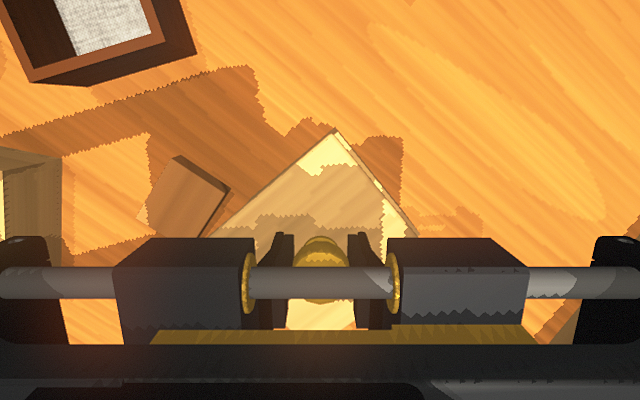

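The held lid's corner is at (337,131), squared up with the box below it. Its angle measures -10.8 against -10.9 for the box, so I'll lower it.

{"fn": "servo_tool", "kwargs": {"deltas": [0.0016,0.0045,0.005,-0.5,0.1,-0.2,0.0016,0.0045,0.012,-0.5,0.1,-0.2,0.0016,0.0045,0.018,-0.5,0.1,-0.2,0.0016,0.0045,0.018,-0.5,0.1,-0.2,0.0016,0.0045,0.018,-0.5,0.1,-0.2]}}

```text
t: 5.2
position: [0.599, -0.2948, 0.0781]
tool_rot: [[0.773, 0.634, 0.003], [0.634, -0.773, -0.002], [0.001, 0.003, -1.0]]
contact_force: [0.2, -0.5, -1.6]
width: 0.0274
grasp_force: 25.0
```

```bash
python3 g.py 596.6 -293.5 64.2 39.3
```

```text
t 5.2 pos [ 599.  -294.8   78.1] yaw 39.34 tilt [ 0.0028 -0.002 ] w 27.4 F [ 0.2 -0.5 -1.6] g 25.0
(array([-0.0011, -0.0026,  0.0138]), array([ 0.19, -0.05,  0.04])) q6 17.7
```

{"fn": "servo_tool", "kwargs": {"deltas": [0,0,0,0,0,0,0,0,0,0,0,0,0,0,0,0,0,0,0,0,0,0,0,0,0,0,0,0,0,0]}}

```text
t: 5.82
position: [0.599, -0.2947, 0.078]
tool_rot: [[0.773, 0.634, 0.003], [0.634, -0.773, -0.002], [0.001, 0.003, -1.0]]
contact_force: [-0.6, -0.4, -1.6]
width: 0.0272
grasp_force: 25.0
```

```bash
python3 g.py 596.6 -293.5 64.2 39.3
```

```text
t 5.83 pos [ 599.  -294.7   78. ] yaw 39.34 tilt [ 0.0028 -0.002 ] w 27.2 F [-0.6 -0.4 -1.6] g 25.0
(array([-0.0011, -0.0025,  0.0138]), array([ 0.19, -0.05,  0.04])) q6 17.7
```

{"fn": "servo_tool", "kwargs": {"deltas": [-0.0011,-0.0025,0.004,0.2,-0.05,0,-0.0011,-0.0025,0.008,0.2,-0.05,0,-0.0011,-0.0025,0.011,0.2,-0.05,0,-0.0011,-0.0025,0.0135,0.2,-0.05,0,-0.0011,-0.0025,0.014,0.2,-0.05,0]}}

```text
t: 6.45
position: [0.5966, -0.2935, 0.0642]
tool_rot: [[0.773, 0.634, -0.0], [0.634, -0.773, 0.0], [-0.0, -0.0, -1.0]]
contact_force: [-2.1, 0.8, 3.6]
width: 0.0271
grasp_force: 25.0
```

{"fn": "servo_tool", "kwargs": {"deltas": [0,0,0,0,0,0,0,0,0,0,0,0,0,0,0,0,0,0,0,0,0,0,0,0,0,0,0,0,0,0]}}

```text
t: 7.08
position: [0.5967, -0.2935, 0.0642]
tool_rot: [[0.773, 0.634, -0.0], [0.634, -0.773, 0.0], [0.0, -0.0, -1.0]]
contact_force: [-2.5, 0.9, 4.1]
width: 0.0271
grasp_force: 25.0
```

```bash
python3 g.py 596.6 -293.5 64.2 39.3
```

```text
t 7.08 pos [ 596.7 -293.5   64.2] yaw 39.34 tilt [-0.      0.0001] w 27.1 F [-2.5  0.9  4.1] g 25.0
(array([-0.0001, -0.0001,  0.    ]), array([-0.  , -0.  ,  0.04])) q6 17.7
```

{"fn": "servo_tool", "kwargs": {"deltas": [0,0,0,0,0,0,0,0,0,0,0,0,0,0,0,0,0,0,0,0,-0.03,0,0,0,0,0,-0.08,0,0,0], "claw": 0.6}}

```text
t: 7.7
position: [0.595, -0.2925, 0.1419]
tool_rot: [[0.773, 0.634, -0.005], [0.634, -0.773, 0.003], [-0.002, -0.005, -1.0]]
contact_force: [0.9, -0.5, 0.9]
width: 0.0519
grasp_force: 0.0
```

```bash
python3 g.py 395 -120 230 0
```

```text
t 7.7 pos [ 595.  -292.5  141.9] yaw 39.33 tilt [-0.0047  0.0032] w 51.9 F [ 0.9 -0.5  0.9] g 0.0
(array([-0.0455, -0.2607, -0.0866]), array([-0.27,  0.2 , 39.33])) q6 17.7
```

{"fn": "servo_tool", "kwargs": {"deltas": [-0.006,-0.04,-0.04,0,0,8,-0.016,-0.1,-0.07,0,0,18,-0.028,-0.16,-0.087,0,0,28,-0.038,-0.22,-0.087,0,0,37,-0.0455,-0.26,-0.087,-0.2,0.2,39.3]}}

```text
t: 8.32
position: [0.3952, -0.12, 0.2313]
tool_rot: [[1.0, -0.002, 0.005], [-0.002, -1.0, -0.002], [0.005, 0.002, -1.0]]
contact_force: [0.0, 0.3, 0.5]
width: 0.0525
grasp_force: 0.0
```

{"fn": "servo_tool", "kwargs": {"deltas": [0,0,0,0,0,0,0,0,0,0,0,0,0,0,0,0,0,0,0,0,0,0,0,0,0,0,0,0,0,0]}}

```text
t: 8.95
position: [0.3968, -0.1216, 0.2308]
tool_rot: [[1.0, 0.0, 0.003], [0.0, -1.0, -0.001], [0.003, 0.001, -1.0]]
contact_force: [-0.3, 1.2, -0.4]
width: 0.0524
grasp_force: 0.0
```

```bash
python3 m.py w3 lPO bPO lWO; python3 g.py 490 200 270 20
```

```text
t 8.95 pos [ 396.8 -121.6  230.8] yaw 0.02 tilt [ 0.0035 -0.0015] w 52.4 F [-0.3  1.2 -0.4] g 0.0
lPO (array([441.6,  99.6]), array([118.3,  73. ]), 13.5, 6695, 14.4) (array([441.6,  99.5]), array([27. , 26.9]), 66.0, 650, 43.1)
bPO (array([ 430.7, -113.5]), array([112.1,  66.1]), 27.1, 2325, 50.0) 
lWO (array([562. , 118.1]), array([73.6, 49.7]), 69.1, 2876, 14.3) None
t 9.0 pos [ 396.8 -121.5  230.8] yaw 0.03 tilt [ 0.0036 -0.0015] w 52.0 F [ 0.4 -0.7  0. ] g 0.0
(array([ 0.0935, -0.3214, -0.0394]), array([  0.12,  -0.19, -19.97])) q6 62.0
```

{"fn": "servo_tool", "kwargs": {"deltas": [0.01,-0.055,0,0,0,0,0.025,-0.115,0.02,0.1,-0.2,0,0.037,-0.175,0.06,0.1,-0.2,0,0.045,-0.221,0.11,0.1,-0.2,0,0.045,-0.221,0.15,0.1,-0.2,0]}}

```text
t: 9.62
position: [0.4434, 0.1019, 0.0804]
tool_rot: [[1.0, 0.004, 0.004], [0.004, -1.0, 0.0], [0.004, -0.0, -1.0]]
contact_force: [1.3, 0.2, 0.7]
width: 0.0527
grasp_force: 0.0
```

{"fn": "servo_tool", "kwargs": {"deltas": [0,0,0,0,0,0,0,0,0,0,0,0,0,0,0,0,0,0,0,0,0,0,0,0,0,0,0,0,0,0]}}

```text
t: 10.25
position: [0.4429, 0.0991, 0.0819]
tool_rot: [[1.0, -0.0, 0.003], [-0.0, -1.0, -0.0], [0.003, 0.0, -1.0]]
contact_force: [0.2, -0.2, 0.6]
width: 0.0525
grasp_force: 0.0
```

```bash
python3 g.py 441.6 99.5 19 0
```

```text
t 10.25 pos [442.9  99.1  81.9] yaw -0.0 tilt [ 0.0028 -0.0001] w 52.5 F [ 0.2 -0.2  0.6] g 0.0
(array([-0.0015, -0.0004,  0.0629]), array([ 0.01, -0.16, -0.  ])) q6 92.7
```

{"fn": "servo_tool", "kwargs": {"deltas": [-0.001,0,0.025,0,-0.16,0,-0.0015,-0.0004,0.05,0,-0.16,0,-0.0015,-0.0004,0.06,0,-0.16,0,-0.0015,-0.0004,0.0628,0,-0.16,0,-0.0015,-0.0004,0.0628,0,-0.16,0]}}

```text
t: 10.88
position: [0.4413, 0.0998, 0.0187]
tool_rot: [[1.0, 0.001, -0.001], [0.001, -1.0, -0.0], [-0.001, 0.0, -1.0]]
contact_force: [0.3, -0.3, -0.2]
width: 0.0524
grasp_force: 0.0
```

{"fn": "servo_tool", "kwargs": {"deltas": [0,0,0,0,0,0,0,0,0,0,0,0,0,0,0,0,0,0,0,0,0,0,0,0,0,0,0,0,0,0], "claw": 0}}

```text
t: 11.5
position: [0.4409, 0.0998, 0.0183]
tool_rot: [[1.0, 0.001, -0.002], [0.001, -1.0, -0.0], [-0.002, 0.0, -1.0]]
contact_force: [-0.5, -0.7, 2.9]
width: 0.0267
grasp_force: 25.0
```

```bash
python3 g.py 441.6 99.5 19 0
```

```text
t 11.5 pos [440.9  99.8  18.3] yaw 0.04 tilt [-0.0017 -0.0002] w 26.7 F [-0.5 -0.7  2.9] g 25.0
(array([ 0.0007,  0.0003, -0.0007]), array([0.01, 0.1 , 0.04])) q6 92.7
```

{"fn": "servo_tool", "kwargs": {"deltas": [0,0,-0.015,0,0,0,0,0,-0.05,0,0.1,0,0,0,-0.1,0,0.1,0,0,0,-0.145,0,0.1,-3,-0.004,0.03,-0.16,0,0.1,-7]}}

```text
t: 12.12
position: [0.439, 0.0706, 0.1825]
tool_rot: [[0.992, 0.127, 0.006], [0.127, -0.992, 0.0], [0.006, 0.0, -1.0]]
contact_force: [-0.3, -0.7, -1.5]
width: 0.0269
grasp_force: 25.0
```

{"fn": "servo_tool", "kwargs": {"deltas": [-0.003,0.05,0,0,0,-4,-0.006,0.11,0,0,0,-7,-0.007,0.16,0.01,0,0,-7,-0.007,0.183,0.05,0,0,-7,-0.007,0.183,0.08,0,0,-7]}}

```text
t: 12.75
position: [0.4523, -0.1145, 0.0977]
tool_rot: [[0.971, 0.24, 0.0], [0.24, -0.971, -0.0], [-0.0, 0.001, -1.0]]
contact_force: [0.2, 1.3, -1.1]
width: 0.0271
grasp_force: 25.0
```

{"fn": "servo_tool", "kwargs": {"deltas": [0,0,0,0,0,0,0,0,0,0,0,0,0,0,0,0,0,0,0,0,0,0,0,0,0,0,0,0,0,0]}}

```text
t: 13.38
position: [0.4528, -0.1126, 0.0987]
tool_rot: [[0.97, 0.243, 0.001], [0.243, -0.97, -0.0], [0.001, 0.001, -1.0]]
contact_force: [0.1, 0.1, -0.6]
width: 0.0271
grasp_force: 25.0
```

```bash
python3 g.py 430.1 -113.7 62.3 13.6;  cat > c.py <<'E'
from h import *
from bench import r,optics
s=r.get_state();p,d=optics.capture("wrist")
P=wcloud(d,s,optics.get_calibration("wrist")); z=s["position"][2]-.020
print(hull_angle(P,z+.008,z+.02,s["position"][:2],.09))
E
python3 c.py
```

```text
t 13.38 pos [ 452.8 -112.6   98.7] yaw 14.06 tilt [ 0.0007 -0.0005] w 27.1 F [ 0.1  0.1 -0.6] g 25.0
(array([-0.0224, -0.0045,  0.0364]), array([ 0.04, -0.03,  0.46])) q6 52.3
(array([ 472.8, -102.2]), array([74.9, 72.4]), 27.4, 15345, 94.5)
```

{"fn": "servo_tool", "kwargs": {"deltas": [-0.01,-0.002,0,0,0,0.4,-0.0224,-0.0045,0,0,0,0.4,-0.0224,-0.0045,0.008,0,0,0.4,-0.0224,-0.0045,0.018,0,0,0.4,-0.0224,-0.0045,0.018,0,0,0.4]}}

```text
t: 14.05
position: [0.4288, -0.1133, 0.0788]
tool_rot: [[0.972, 0.236, -0.002], [0.236, -0.972, 0.001], [-0.002, -0.002, -1.0]]
contact_force: [-0.2, 0.6, -0.8]
width: 0.0271
grasp_force: 25.0
```

{"fn": "servo_tool", "kwargs": {"deltas": [0,0,0,0,0,0,0,0,0,0,0,0,0,0,0,0,0,0,0,0,0,0,0,0,0,0,0,0,0,0]}}

```text
t: 14.68
position: [0.4297, -0.1137, 0.0801]
tool_rot: [[0.972, 0.236, -0.0], [0.236, -0.972, -0.0], [-0.0, 0.0, -1.0]]
contact_force: [-0.1, 0.3, -1.2]
width: 0.0267
grasp_force: 25.0
```

```bash
python3 g.py 430.1 -113.7 62.3 13.6
```

```text
t 14.68 pos [ 429.7 -113.7   80.1] yaw 13.64 tilt [-0.0001 -0.0001] w 26.7 F [-0.1  0.3 -1.2] g 25.0
(array([0.0004, 0.0001, 0.0178]), array([0.  , 0.01, 0.04])) q6 51.4
```

{"fn": "servo_tool", "kwargs": {"deltas": [0,0,0.005,0,0,0,0,0,0.01,0,0,0,0,0,0.014,0,0,0,0,0,0.017,0,0,0,0,0,0.018,0,0,0]}}

```text
t: 15.3
position: [0.4295, -0.1136, 0.0622]
tool_rot: [[0.972, 0.236, -0.001], [0.236, -0.972, 0.0], [-0.001, -0.001, -1.0]]
contact_force: [-4.5, 2.1, 10.0]
width: 0.0276
grasp_force: 25.0
```

{"fn": "servo_tool", "kwargs": {"deltas": [0,0,0,0,0,0,0,0,0,0,0,0,0,0,0,0,0,0,0,0,0,0,0,0,0,0,0,0,0,0]}}

```text
t: 15.92
position: [0.4296, -0.1137, 0.0623]
tool_rot: [[0.972, 0.236, -0.0], [0.236, -0.972, -0.0], [-0.0, -0.0, -1.0]]
contact_force: [-3.5, 0.9, 4.7]
width: 0.027
grasp_force: 25.0
```

```bash
python3 g.py 430.1 -113.7 62.3 13.6
```

```text
t 15.93 pos [ 429.6 -113.7   62.3] yaw 13.65 tilt [-0.0005 -0.    ] w 27.0 F [-3.5  0.9  4.7] g 25.0
(array([ 0.0005,  0.0002, -0.    ]), array([-0.01,  0.03,  0.05])) q6 51.4
```

{"fn": "servo_tool", "kwargs": {"deltas": [0,0,0,0,0,0,0,0,0,0,0,0,0,0,-0.02,0,0,0,0,0,-0.08,0,0,0,0,0,-0.14,0,0,0], "claw": 0.6}}

```text
t: 16.55
position: [0.4293, -0.1135, 0.2031]
tool_rot: [[0.972, 0.236, -0.001], [0.236, -0.972, 0.0], [-0.001, -0.001, -1.0]]
contact_force: [1.2, -0.7, 0.5]
width: 0.0518
grasp_force: 0.0
```

```bash
python3 g.py 490 200 270 20
```

```text
t 16.55 pos [ 429.3 -113.5  203.1] yaw 13.63 tilt [-0.001   0.0004] w 51.8 F [ 1.2 -0.7  0.5] g 0.0
(array([ 0.1329, -0.2904, -0.0669]), array([-0.04,  0.05, -6.37])) q6 51.4
```

{"fn": "servo_tool", "kwargs": {"deltas": [0.025,-0.05,-0.02,0,0,0,0.05,-0.11,-0.04,0,0,-3,0.08,-0.17,-0.067,0,0,-6,0.105,-0.23,-0.067,0,0,-6,0.133,-0.29,-0.067,0,0,-6]}}

```text
t: 17.18
position: [0.4874, 0.1815, 0.2697]
tool_rot: [[0.942, 0.336, 0.002], [0.336, -0.942, 0.0], [0.002, 0.001, -1.0]]
contact_force: [0.7, -0.7, 0.5]
width: 0.0522
grasp_force: 0.0
```

{"fn": "servo_tool", "kwargs": {"deltas": [0,0,0,0,0,0,0,0,0,0,0,0,0,0,0,0,0,0,0,0,0,0,0,0,0,0,0,0,0,0]}}

```text
t: 17.8
position: [0.4868, 0.1784, 0.2689]
tool_rot: [[0.942, 0.335, 0.0], [0.335, -0.942, -0.0], [0.0, 0.0, -1.0]]
contact_force: [0.4, -0.8, -0.9]
width: 0.052
grasp_force: 0.0
```

```bash
python3 m.py w4 lWO bWO lWS bWS
```

```text
t 17.8 pos [486.8 178.4 268.9] yaw 19.54 tilt [ 0.0001 -0.    ] w 52.0 F [ 0.4 -0.8 -0.9] g 0.0
lWO (array([594. , 105.9]), array([118. ,  72.4]), -21.2, 5855, 13.9) (array([593.7, 106.4]), array([26.7, 26.7]), -15.7, 526, 42.7)
bWO (array([594.4, 319.6]), array([96.9, 66.9]), -8.1, 1769, 49.9) 
lWS (array([443.1, 311.3]), array([90.6, 90. ]), -15.1, 4828, 14.3) (array([443.6, 310.9]), array([26.8, 26.4]), 11.1, 465, 43.0)
bWS (array([612. , -97.9]), array([86.1, 85.7]), -36.3, 2800, 48.9)
```

View pics/w4.png

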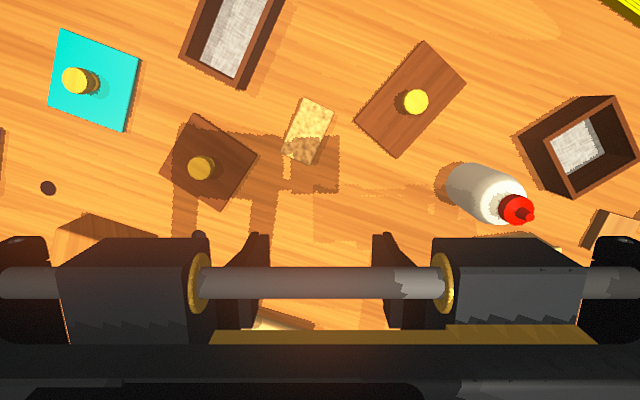

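The wrist view shows:
- **Lids:** walnut square (208,163), walnut oblong (411,99), and a turquoise look-alike (95,80) to leave.
- **Boxes:** walnut square (580,145); walnut oblong (232,35), cut off by the frame.
- **Bystanders:** cork block (308,130) and bottle (487,195).

The walnut square lid is next.

```bash
python3 g.py 443.3 311.1 75 20
```

```text
t 17.85 pos [486.8 178.6 268.9] yaw 19.57 tilt [ 0.0001 -0.    ] w 51.9 F [-0.5  0.2  0.3] g 0.0
(array([ 0.0034, -0.1394,  0.1939]), array([ 0.  , -0.  , -0.43])) q6 81.9
```

{"fn": "servo_tool", "kwargs": {"deltas": [0.001,-0.045,0.02,0,0,-0.4,0.003,-0.095,0.05,0,0,-0.4,0.0034,-0.139,0.1,0,0,-0.4,0.0034,-0.139,0.15,0,0,-0.4,0.0034,-0.139,0.194,0,0,-0.4]}}

```text
t: 18.48
position: [0.4422, 0.3117, 0.0728]
tool_rot: [[0.939, 0.344, -0.001], [0.344, -0.939, -0.0], [-0.001, 0.0, -1.0]]
contact_force: [0.9, -0.9, 0.8]
width: 0.0522
grasp_force: 0.0
```

{"fn": "servo_tool", "kwargs": {"deltas": [0,0,0,0,0,0,0,0,0,0,0,0,0,0,0,0,0,0,0,0,0,0,0,0,0,0,0,0,0,0]}}

```text
t: 19.1
position: [0.4437, 0.3116, 0.0757]
tool_rot: [[0.94, 0.343, 0.001], [0.343, -0.94, 0.001], [0.001, -0.0, -1.0]]
contact_force: [-0.5, 0.3, 1.0]
width: 0.0522
grasp_force: 0.0
```

```bash
python3 g.py 443.3 311.1 19 20
```

```text
t 19.1 pos [443.7 311.6  75.7] yaw 20.03 tilt [0.0012 0.0007] w 52.2 F [-0.5  0.3  1. ] g 0.0
(array([-0.0006,  0.0003,  0.0567]), array([-0.01, -0.08,  0.03])) q6 96.7
```

{"fn": "servo_tool", "kwargs": {"deltas": [-0.0006,0.0003,0.025,0,0,0,-0.0006,0.0003,0.045,0,0,0,-0.0006,0.0003,0.054,0,0,0,-0.0006,0.0003,0.0567,0,0,0,-0.0006,0.0003,0.0567,0,0,0]}}

```text
t: 19.73
position: [0.443, 0.3111, 0.0186]
tool_rot: [[0.939, 0.343, 0.0], [0.343, -0.939, 0.0], [0.001, -0.0, -1.0]]
contact_force: [0.2, -0.1, -0.2]
width: 0.0524
grasp_force: 0.0
```

{"fn": "servo_tool", "kwargs": {"deltas": [0,0,0,0,0,0,0,0,0,0,0,0,0,0,0,0,0,0,0,0,0,0,0,0,0,0,0,0,0,0], "claw": 0}}

```text
t: 20.35
position: [0.4427, 0.3109, 0.0183]
tool_rot: [[0.939, 0.343, -0.0], [0.343, -0.939, 0.0], [0.0, -0.0, -1.0]]
contact_force: [-0.5, -0.3, 2.8]
width: 0.027
grasp_force: 25.0
```

```bash
python3 g.py 443.3 311.1 19 20
```

```text
t 20.35 pos [442.7 310.9  18.3] yaw 20.04 tilt [-0.      0.0001] w 27.0 F [-0.5 -0.3  2.8] g 25.0
(array([ 0.0006,  0.    , -0.0007]), array([-0.01, -0.  ,  0.04])) q6 96.7
```

{"fn": "servo_tool", "kwargs": {"deltas": [0,0,-0.015,0,0,0,0,0,-0.05,0,0,0,0,0,-0.1,0,0,0,0,0,-0.145,0,0,3,0,0,-0.18,0,0,7]}}

```text
t: 20.98
position: [0.443, 0.3111, 0.2013]
tool_rot: [[0.975, 0.224, 0.002], [0.224, -0.975, 0.001], [0.002, -0.001, -1.0]]
contact_force: [0.4, -0.0, -2.2]
width: 0.0272
grasp_force: 25.0
```

```bash
python3 g.py 612 -97.8 200 -1
```

```text
t 20.98 pos [443.  311.1 201.3] yaw 12.92 tilt [0.0022 0.0012] w 27.2 F [ 0.4 -0.  -2.2] g 25.0
(array([0.0732, 0.4364, 0.0011]), array([-0.06, -0.13, 13.92])) q6 103.8
```

{"fn": "servo_tool", "kwargs": {"deltas": [0.007,0.04,-0.005,0,0,2,0.016,0.098,-0.005,0,0,4,0.026,0.156,-0.005,0,0,7,0.036,0.214,-0.005,0,0,10,0.046,0.272,-0.005,0,0,13.9]}}

```text
t: 21.6
position: [0.5493, 0.0545, 0.2041]
tool_rot: [[1.0, -0.017, 0.001], [-0.017, -1.0, 0.0], [0.001, -0.0, -1.0]]
contact_force: [1.4, 0.0, -1.1]
width: 0.0271
grasp_force: 25.0
```

```bash
python3 g.py 611.4 -97.8 200 -1
```

```text
t 21.6 pos [549.3  54.5 204.1] yaw -0.97 tilt [0.0008 0.0001] w 27.1 F [ 1.4  0.  -1.1] g 25.0
(array([0.0647, 0.1513, 0.0041]), array([-0.  , -0.05,  0.03])) q6 88.5
```

{"fn": "servo_tool", "kwargs": {"deltas": [0.02,0.05,0,0,0,0,0.042,0.1,0,0,0,0,0.064,0.15,0.01,0,0,0,0.064,0.15,0.05,0,0,0,0.064,0.15,0.1,0,0,0]}}

```text
t: 22.22
position: [0.6119, -0.0961, 0.104]
tool_rot: [[1.0, -0.017, 0.003], [-0.017, -1.0, -0.001], [0.003, 0.001, -1.0]]
contact_force: [-0.2, -0.7, -1.8]
width: 0.0272
grasp_force: 25.0
```

{"fn": "servo_tool", "kwargs": {"deltas": [0,0,0,0,0,0,0,0,0,0,0,0,0,0,0,0,0,0,0,0,0,0,0,0,0,0,0,0,0,0]}}

```text
t: 22.85
position: [0.6111, -0.0947, 0.1041]
tool_rot: [[1.0, -0.015, 0.001], [-0.015, -1.0, -0.001], [0.001, 0.001, -1.0]]
contact_force: [-0.5, 0.3, 0.0]
width: 0.0271
grasp_force: 25.0
```

```bash
python3 g.py 611.4 -97.8 62.3 -1; python3 c.py
```

```text
t 22.85 pos [611.1 -94.7 104.1] yaw -0.85 tilt [ 0.0013 -0.0005] w 27.1 F [-0.5  0.3  0. ] g 25.0
(array([0.0003, 0.003 , 0.0418]), array([ 0.03, -0.08,  0.15])) q6 74.7
(array([ 619.3, -100.1]), array([90. , 70.9]), 53.9, 13327, 99.9)
```

{"fn": "servo_tool", "kwargs": {"deltas": [0.0003,0.003,0.008,0,0,0.1,0.0003,0.003,0.016,0,0,0.1,0.0003,0.003,0.024,0,0,0.1,0.0003,0.003,0.024,0,0,0.1,0.0003,0.003,0.024,0,0,0.1]}}

```text
t: 23.52
position: [0.6108, -0.0976, 0.0789]
tool_rot: [[1.0, -0.017, -0.0], [-0.017, -1.0, -0.0], [-0.0, 0.0, -1.0]]
contact_force: [-0.7, 0.5, -0.5]
width: 0.0271
grasp_force: 25.0
```

```bash
python3 g.py 611.4 -97.8 62.3 -1
```

```text
t 23.52 pos [610.8 -97.6  78.9] yaw -0.96 tilt [-0.0004 -0.    ] w 27.1 F [-0.7  0.5 -0.5] g 25.0
(array([0.0006, 0.0002, 0.0166]), array([0.  , 0.02, 0.04])) q6 74.6
```

{"fn": "servo_tool", "kwargs": {"deltas": [0.0006,0,0.005,0,0,0,0.0006,0,0.01,0,0,0,0.0006,0,0.014,0,0,0,0.0006,0,0.016,0,0,0,0.0006,0,0.017,0,0,0]}}

```text
t: 24.15
position: [0.6112, -0.0976, 0.0623]
tool_rot: [[1.0, -0.017, -0.001], [-0.017, -1.0, 0.0], [-0.001, -0.0, -1.0]]
contact_force: [-4.0, 0.6, 7.1]
width: 0.0265
grasp_force: 25.0
```

{"fn": "servo_tool", "kwargs": {"deltas": [0,0,0,0,0,0,0,0,0,0,0,0,0,0,0,0,0,0,0,0,0,0,0,0,0,0,0,0,0,0]}}

```text
t: 24.78
position: [0.6115, -0.0977, 0.0623]
tool_rot: [[1.0, -0.017, 0.0], [-0.017, -1.0, -0.0], [0.0, 0.0, -1.0]]
contact_force: [-2.2, 1.1, 4.2]
width: 0.0271
grasp_force: 25.0
```

Seated. I'll release it and go up, then look at the walnut oblong pair.

{"fn": "servo_tool", "kwargs": {"deltas": [0,0,0,0,0,0,0,0,0,0,0,0,0,0,-0.02,0,0,0,0,0,-0.08,0,0,0,0,0,-0.14,0,0,0], "claw": 0.6}}

```text
t: 25.4
position: [0.6112, -0.0977, 0.2045]
tool_rot: [[1.0, -0.017, -0.0], [-0.017, -1.0, -0.0], [-0.0, 0.0, -1.0]]
contact_force: [-0.3, 0.0, -0.0]
width: 0.0519
grasp_force: 0.0
```

```bash
python3 g.py 560 190 270 10
```

```text
t 25.4 pos [611.2 -97.7 204.5] yaw -0.97 tilt [-0.0001 -0.0001] w 51.9 F [-0.3  0.  -0. ] g 0.0
(array([-0.0561, -0.2868, -0.0655]), array([ 0.000e+00,  1.000e-02, -1.097e+01])) q6 74.6
```

{"fn": "servo_tool", "kwargs": {"deltas": [-0.01,-0.05,-0.02,0,0,-2,-0.022,-0.11,-0.04,0,0,-5,-0.034,-0.17,-0.065,0,0,-8,-0.046,-0.23,-0.065,0,0,-11,-0.056,-0.287,-0.065,0,0,-11]}}

```text
t: 26.02
position: [0.5602, 0.1922, 0.2697]
tool_rot: [[0.985, 0.175, 0.003], [0.175, -0.985, 0.001], [0.003, -0.0, -1.0]]
contact_force: [0.7, -0.3, -0.9]
width: 0.0525
grasp_force: 0.0
```

{"fn": "servo_tool", "kwargs": {"deltas": [0,0,0,0,0,0,0,0,0,0,0,0,0,0,0,0,0,0,0,0,0,0,0,0,0,0,0,0,0,0]}}

```text
t: 26.65
position: [0.5605, 0.1893, 0.267]
tool_rot: [[0.985, 0.173, -0.0], [0.173, -0.985, -0.0], [-0.0, 0.0, -1.0]]
contact_force: [0.0, -1.1, 0.0]
width: 0.0522
grasp_force: 0.0
```

```bash
python3 m.py w5 lWO bWO; python3 g.py 593.8 106.2 75 10
```

```text
t 26.65 pos [560.5 189.3 267. ] yaw 9.95 tilt [-0.0004 -0.0001] w 52.2 F [ 0.  -1.1  0. ] g 0.0
lWO (array([594. , 106.1]), array([118.1,  72.5]), -21.2, 5303, 14.0) (array([594.2, 106.3]), array([26.7, 26.4]), -81.2, 474, 42.7)
bWO (array([601.7, 318.6]), array([112.2,  66.9]), -8.0, 2409, 49.9) 
t 26.7 pos [560.5 189.4 267. ] yaw 9.97 tilt [-0.0004 -0.0001] w 51.8 F [ 0.4 -0.  -0.4] g 0.0
(array([0.0185, 0.0877, 0.192 ]), array([ 0.  ,  0.02, -0.03])) q6 91.1
```

{"fn": "servo_tool", "kwargs": {"deltas": [0.008,0.04,0.01,0,0,0,0.0188,0.0877,0.04,0,0,0,0.0188,0.0877,0.1,0,0,0,0.0188,0.0877,0.15,0,0,0,0.0188,0.0877,0.192,0,0,0]}}

```text
t: 27.32
position: [0.5932, 0.1065, 0.0727]
tool_rot: [[0.985, 0.173, -0.002], [0.173, -0.985, -0.0], [-0.002, -0.0, -1.0]]
contact_force: [0.4, -0.5, -0.0]
width: 0.052
grasp_force: 0.0
```

{"fn": "servo_tool", "kwargs": {"deltas": [0,0,0,0,0,0,0,0,0,0,0,0,0,0,0,0,0,0,0,0,0,0,0,0,0,0,0,0,0,0]}}

```text
t: 27.95
position: [0.5946, 0.1072, 0.0761]
tool_rot: [[0.985, 0.174, 0.001], [0.174, -0.985, 0.0], [0.001, 0.0, -1.0]]
contact_force: [-0.1, 0.2, -1.0]
width: 0.0523
grasp_force: 0.0
```

```bash
python3 g.py 594.1 106.2 19 10
```

```text
t 27.95 pos [594.6 107.2  76.1] yaw 10.05 tilt [0.0014 0.    ] w 52.3 F [-0.1  0.2 -1. ] g 0.0
(array([-0.0007,  0.0009,  0.0571]), array([ 0.01, -0.08,  0.05])) q6 82.7
```

{"fn": "servo_tool", "kwargs": {"deltas": [-0.0007,0.0009,0.025,0,0,0,-0.0007,0.0009,0.045,0,0,0,-0.0007,0.0009,0.054,0,0,0,-0.0007,0.0009,0.057,0,0,0,-0.0007,0.0009,0.057,0,0,0]}}

```text
t: 28.58
position: [0.5937, 0.1061, 0.0182]
tool_rot: [[0.985, 0.174, 0.0], [0.174, -0.985, 0.0], [0.0, 0.0, -1.0]]
contact_force: [1.2, 0.0, 0.5]
width: 0.0521
grasp_force: 0.0
```

{"fn": "servo_tool", "kwargs": {"deltas": [0,0,0,0,0,0,0,0,0,0,0,0,0,0,0,0,0,0,0,0,0,0,0,0,0,0,0,0,0,0], "claw": 0}}

```text
t: 29.2
position: [0.5937, 0.1061, 0.0183]
tool_rot: [[0.985, 0.174, 0.0], [0.174, -0.985, -0.0], [0.0, 0.0, -1.0]]
contact_force: [0.4, -0.8, 2.4]
width: 0.0275
grasp_force: 25.0
```

```bash
python3 g.py 594.1 106.2 19 10
```

```text
t 29.2 pos [593.7 106.1  18.3] yaw 10.04 tilt [ 0.0002 -0.0001] w 27.5 F [ 0.4 -0.8  2.4] g 25.0
(array([ 0.0004, -0.    , -0.0007]), array([ 0.01, -0.01,  0.04])) q6 82.6
```

{"fn": "servo_tool", "kwargs": {"deltas": [0,0,-0.015,0,0,0,0,0,-0.05,0,0,0,0,0,-0.1,0,0,0,0,0,-0.14,0,0,-3,0,0,-0.14,0,0,-7]}}

```text
t: 29.82
position: [0.5966, 0.1064, 0.1641]
tool_rot: [[0.955, 0.295, 0.009], [0.295, -0.955, 0.0], [0.009, 0.002, -1.0]]
contact_force: [-0.1, 0.7, -1.0]
width: 0.0274
grasp_force: 25.0
```

```bash
python3 g.py 601.7 318.6 130 23.2
```

```text
t 29.82 pos [596.6 106.4 164.1] yaw 17.17 tilt [0.009  0.0004] w 27.4 F [-0.1  0.7 -1. ] g 25.0
(array([ 0.0672, -0.2013,  0.0342]), array([ 0.15, -0.49, -6.03])) q6 75.5
```

{"fn": "servo_tool", "kwargs": {"deltas": [0.018,-0.05,0,0,0,-3,0.037,-0.11,0,0,0,-6,0.055,-0.165,0,0,0,-6,0.067,-0.201,0.03,0,0,-6,0.067,-0.201,0.06,0,0,-6]}}

```text
t: 30.45
position: [0.5984, 0.3216, 0.0985]
tool_rot: [[0.919, 0.395, 0.001], [0.395, -0.919, 0.001], [0.002, -0.001, -1.0]]
contact_force: [-0.2, -2.2, -2.3]
width: 0.0271
grasp_force: 25.0
```

{"fn": "servo_tool", "kwargs": {"deltas": [0,0,0,0,0,0,0,0,0,0,0,0,0,0,0,0,0,0,0,0,0,0,0,0,0,0,0,0,0,0]}}

```text
t: 31.08
position: [0.5991, 0.3178, 0.0988]
tool_rot: [[0.92, 0.391, 0.001], [0.391, -0.92, 0.0], [0.001, -0.0, -1.0]]
contact_force: [0.2, -0.1, -1.1]
width: 0.0269
grasp_force: 25.0
```

```bash
python3 g.py 601.3 318.4 62.3 23.2; python3 c.py
```

```text
t 31.07 pos [599.1 317.8  98.8] yaw 23.01 tilt [0.0007 0.0004] w 26.9 F [ 0.2 -0.1 -1.1] g 25.0
(array([0.0023, 0.0003, 0.0365]), array([-0.  , -0.05, -0.19])) q6 88.3
(array([616.8, 315.6]), array([83.3, 71.9]), -8.3, 14846, 94.5)
```

{"fn": "servo_tool", "kwargs": {"deltas": [0.0023,0.0003,0.008,0,0,-0.2,0.0023,0.0003,0.015,0,0,-0.2,0.0023,0.0003,0.02,0,0,-0.2,0.0023,0.0003,0.02,0,0,-0.2,0.0023,0.0003,0.02,0,0,-0.2]}}

```text
t: 31.75
position: [0.6009, 0.3186, 0.078]
tool_rot: [[0.919, 0.395, -0.0], [0.395, -0.919, -0.0], [-0.0, -0.0, -1.0]]
contact_force: [-0.8, 0.3, 0.4]
width: 0.0272
grasp_force: 25.0
```

```bash
python3 g.py 601.3 318.4 62.3 23.2
```

```text
t 31.75 pos [600.9 318.6  78. ] yaw 23.25 tilt [-0.0001 -0.    ] w 27.2 F [-0.8  0.3  0.4] g 25.0
(array([0.0002, 0.0003, 0.0157]), array([-0.  ,  0.01,  0.05])) q6 88.0
```

{"fn": "servo_tool", "kwargs": {"deltas": [0,0,0.005,0,0,0,0,0,0.009,0,0,0,0,0,0.013,0,0,0,0,0,0.015,0,0,0,0,0,0.016,0,0,0]}}

```text
t: 32.38
position: [0.6006, 0.3185, 0.0623]
tool_rot: [[0.919, 0.395, -0.001], [0.395, -0.919, -0.0], [-0.001, -0.0, -1.0]]
contact_force: [-3.8, -2.1, 5.8]
width: 0.0269
grasp_force: 25.0
```

{"fn": "servo_tool", "kwargs": {"deltas": [0,0,0,0,0,0,0,0,0,0,0,0,0,0,0,0,0,0,0,0,0,0,0,0,0,0,0,0,0,0]}}

```text
t: 33.0
position: [0.601, 0.3186, 0.0623]
tool_rot: [[0.919, 0.395, -0.0], [0.395, -0.919, 0.0], [0.0, -0.0, -1.0]]
contact_force: [-2.3, -1.4, 5.1]
width: 0.027
grasp_force: 25.0
```

{"fn": "servo_tool", "kwargs": {"deltas": [0,0,0,0,0,0,0,0,0,0,0,0,0,0,-0.02,0,0,0,0,0,-0.08,0,0,0,0,0,-0.14,0,0,0], "claw": 0.6}}

```text
t: 33.62
position: [0.6008, 0.3185, 0.2044]
tool_rot: [[0.919, 0.394, -0.0], [0.394, -0.919, 0.0], [-0.0, -0.0, -1.0]]
contact_force: [0.6, 0.6, 0.8]
width: 0.0517
grasp_force: 0.0
```

{"fn": "servo_tool", "kwargs": {"deltas": [-0.05,0,-0.03,0,0,0,-0.1,0,-0.03,0,0,0,-0.15,0,-0.03,0,0,0,-0.2,0,-0.03,0,0,0,-0.25,0,-0.03,0,0,0]}}

```text
t: 34.25
position: [0.3702, 0.2195, 0.2335]
tool_rot: [[0.919, 0.395, 0.002], [0.395, -0.919, 0.001], [0.002, 0.0, -1.0]]
contact_force: [0.3, -0.2, 1.4]
width: 0.0523
grasp_force: 0.0
```

{"fn": "servo_tool", "kwargs": {"deltas": [0,0,0,0,0,0,0,0,0,0,0,0,0,0,0,0,0,0,0,0,0,0,0,0,0,0,0,0,0,0]}}

```text
t: 34.88
position: [0.3715, 0.22, 0.2318]
tool_rot: [[0.919, 0.395, -0.001], [0.395, -0.919, -0.0], [-0.001, -0.0, -1.0]]
contact_force: [0.3, -0.6, -0.8]
width: 0.052
grasp_force: 0.0
```

```bash
python3 - <<'E'
from h import *
from bench import r,optics
st(r.get_state())
p,d=optics.capture("top");cv2.imwrite("pics/top1.png",p);c=optics.get_calibration("top");P=cloud(d,c["K"],c["origin"],c["rotation"])
for n,x,y in(("WO",.600,.316),("WS",.61,-.1),("PS",.593,-.297),("PO",.429,-.115)):
    print(n,hull_angle(P,.047,.068,(x,y),.08))
print("glue",hull_angle(P,.02,.2,(.524,-.009),.06)); print("sand",hull_angle(P,.01,.06,(.52,.206),.06))
E
```

```text
t 34.88 pos [371.5 220.  231.8] yaw 23.24 tilt [-0.001  -0.0003] w 52.0 F [ 0.3 -0.6 -0.8] g 0.0
WO (array([599.5, 316.7]), array([118. ,  73.6]), -7.7, 942, 58.1)
WS (array([609.7, -99.2]), array([90.6, 90. ]), -36.3, 880, 58.4)
PS (array([ 592.6, -297.1]), array([91.3, 91.2]), -10.9, 889, 58.2)
PO (array([ 428.5, -115. ]), array([118.1,  73.6]), 26.2, 952, 58.2)
glue (array([524.3,  -8. ]), array([56. , 54.6]), 21.6, 357, 95.0)
sand (array([520.3, 206.1]), array([70. , 40.1]), -5.7, 328, 30.1)
```

View pics/top1.png

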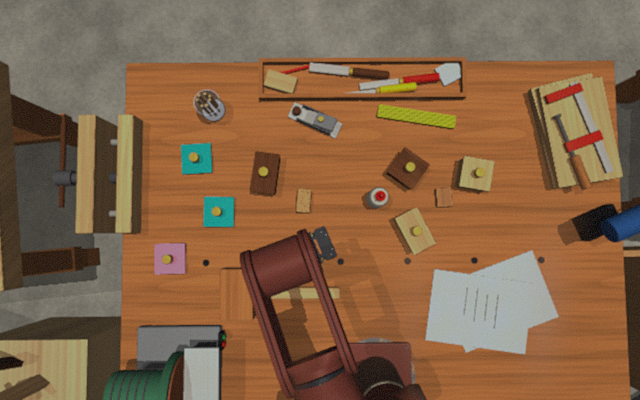

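The picture shows all four boxes closed with their own lids: walnut oblong (264,173), walnut square (407,169), pine square (476,174), pine oblong (415,231). All the tops sit at 58 mm, and each lid matches its box within about 1 mm and 1.3 degrees. The bottle and cork block haven't moved.

```bash
python3 -c "
from bench import r
print(r.finish_job())"
```

```text
the job is handed in; nothing more can be done
None
```

All four boxes are closed with their matching lids, lined up and fully down on their rims; the glue bottle and cork sanding block did not move, and the job was handed in at about 35 s.

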